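# Trim the hotplate control unit with the tuning tool

## Robot

A 7-joint arm with a two-finger parallel gripper is mounted at the origin on the work surface; the furniture and walls round the work are solid. World frame = base frame: x ahead of the robot, y to its left, z up, the work surface at z = 0. Lengths are in m, angles in degrees, forces in N, time in s.
With the tool pointing down it reaches from about 0.375 to 0.925 m from the base axis. Payload 3.1 kg.
Tool frame: the origin (TCP) lies midway between the tips of the shut fingers; the grasp point (between the pads) lies 19 mm behind it (r.grip_depth is the z of the grasp point in the tool frame, in m); z points along the fingers, y is the line along which they close (so a half turn about z gives the same grasp; the last joint's range is limited). The gripper opens to 85 mm and grips with 20 to 120 N. Pads are 22 mm wide; open, the fingers measure 114 mm over their backs; the gripper's body (76 mm by 85 mm) begins 54 mm behind the grasp point. The pads swing forward as they close: fully open they stand 13 mm farther back than shut.
Start: joints at [-69.603, 21.939, 2.515, 91.553, -1.026, 66.532, -2.859], TCP at [0.285, 0.584, 0.231] pointing down, gripper open.
Joint ranges: [-149.38, 149.38], [-23.57, 123.04], [-84.95, 90], [0, 143.3], [-89.99, 269.99], [3.08, 112.72], [-163.45, 163.45]. Speed limits (degrees/s): [159.86, 159.86, 180, 180, 180, 180, 180].

## Interface

Orientations are given as [roll, pitch, yaw] about the fixed x, y, z axes, in that order (R = Rz(yaw) Ry(pitch) Rx(roll)).
In Python, from rig import r, imaging gives the robot as it stands.
- The arm moves only by the tool carry_out, never from a script. Its argument "deltas" is a list that holds one entry, the list of rows, each a list of 6 numbers: the shift along the tool's x, y, z as a fraction of full scale, then the turn, a rotation vector about the tool's x, y, z as a fraction of full scale. In form: [[[tx, ty, tz, rx, ry, rz], ...]]. A call has 1 to 10 rows; each row shifts and turns the commanded pose from where the row before left it, along the tool's axes as they then stand; what a row does not reach is not made up. Full scale, the value 1, is 0.4 m for a shift and 45 degrees for a turn. A row lasts 1/8 s, in which the tool goes at most 62.5 mm and 10.7 degrees, less where a joint would pass 70% of its speed; a pose out of reach is approached as far as the arm can. A call with a number of a shift or a turn outside -1 to 1 is refused whole. A call with a gripper value outside its range is refused whole. "fingers" is the closure, from -1 (fully open) to 1 (shut), so that 0 is half open, set as the call begins (left out, the last holds). The fingers move at their own pace and stop on an object; "force" is the grip in N (left out, the last holds). Time passes only in rows, so rows that do not move let the fingers close. It gives the time, the measured TCP pose, the force, the opening and the grip force at its end, in the units of the state.
- r.get_obs(): the state, without advancing time (a new reading comes with each control period).
- imaging.read_camera(name): name is "side" or "top" or "wrist"; returns a dict with "pixels" (400x640x3 uint8, blue, green, red), "K" (3x3 intrinsics, pixels), "k1" (the pictures are not rectified: a ray, as slopes to the right and down, at radius r is drawn at 1 + k1 r^2 times it, then the intrinsics apply), "camera_from_world" (4x4, takes a point from world to camera coordinates); the wrist camera has in their place "T_tool_cam" (4x4, takes a point from camera to tool coordinates, whose origin is the TCP and whose axes are the flange's). Camera axes: x right, y down, z forward; pixel columns grow to the right and rows downward; lengths in m; the calibration is good to about 2 mm. A picture is of the moment at which its call begins: read the wrist's pose just before it. There is no depth.
- r.job_done(): hands the job in; it is judged then, once.
Trained networks look in a picture, given as the dict that the camera call returned (one of the last four; its "shot" number tells which), for a name from the list of things; names that differ only in an ending like _2 or _b are one class to them, and where a whole thing is asked for, a point or a joint stands for the part that bears it (a point fixed in the world has none). Each returns a list of dicts, best first, with "conf" (0 to 1); they miss things now and then, are a little off and sometimes report something else, mostly with a low value. They report only what shows in the picture. A call takes as long as a camera call. They do not tell look-alikes from the thing itself.
- imaging.look_for(label, picture): "xy" ([column, row] as shares, 0 to 1, of the picture: columns of its width, rows of its height, amid what is visible of it).
- imaging.tip_of(label, picture): "xy" ([column, row] as shares, 0 to 1, of the picture: columns of its width, rows of its height: a listed point, or the origin of a listed thing).
The state is a dict: "t": time; "qpos": joint angles; "joint_vel": joint speeds; "tau": joint torques, N m; "tcp_pos": TCP position; "ee_rot": TCP orientation; "wrist_force": force on the tool from outside, world axes, zero at the start; "moment": the same for the moment, N m; "width": finger opening in m; "grip_force": force on a finger pad.
Only numpy, scipy, OpenCV 4.12 (cv2) and the standard library are available. Lean on these libraries where they do the work, as an engineer would, in place of code of your own. Each camera call takes 0.05 s, during which the arm holds its last target. There are 200 camera calls.

## Task

The hotplate control unit's meter reads off. Take the tuning tool with the flat paddle handle out of the wooden rack, put its blade into the slotted trimmer next to the round meter and turn that trimmer clockwise until its slot lines up with the two index ridges on the lid; then put the tool back upright in the rack hole it came from. Leave the other trimmer and the other tool as they are.

Things in the scene. Friction and masses are not known exactly. Their poses are not given: they have to be found in the camera images.
- blade_tool: White plastic tuning tool, about 60 g, 105 mm long, hanging upright by its flange in a rack hole. Origin: centre of the blade's lower end, z up. Blade 22 mm wide along x, 4 mm thick along y, to z = 18 mm; shank 20 mm thick; flange 58 mm across, z = 45 to 50; flat paddle handle z = 50 to 105, 34 mm wide along x, 12 mm thick along y: grip across y, above z = 60. Fits the slot either way round.
- socket_tool: The other tool in the rack, to be left alone: same flange, shank and length, but a round handle 28 mm in diameter and a round tip 16 mm across that does not enter the slot. Origin: centre of its lower end, z up. Which hole holds which tool varies.
- tool_rack: Low wooden rack, fixed: a plate 190 mm long (x) by 70 mm (y), 8 mm thick, top 60 mm above the table, on two end boards. Origin: under its centre at table height. Two round holes 40 mm across at x = -50 and +50 mm, y = 0; shanks hang through them, flanges rest on the plate (a seated tool's origin is 15 mm above the table).
- meter_trimmer_slot (a point): Trimmer next to the round black-rimmed meter on the lid of the grey control unit (fixed box 140 x 190 mm, lid 50 mm up): bare aluminium head 44 mm across, vertical axis. Point: on the axis, level with the head's top, 67 mm above the table; x runs along the slot and turns with it. Slot right across, 13 mm deep, 13 mm wide at the mouth, 6.5 mm at the bottom (blade has 6 degrees of play).
- meter_trimmer (a joint): That trimmer's angle in rad: 0 when its slot lines up with the two small white index ridges on the lid, at either side of the head; positive when anticlockwise of them seen from above, as at the start (0.65 to 1.3), so turn it clockwise. Stops at -0.5 and 1.65. It turns at about 0.05 N m and stays where it is left.
- vent_trimmer_rim (a point): Point at one end of the slot on the rim, 20 mm off the axis, of the other, identical trimmer, 90 mm away on the same lid, beside the vent slots; that trimmer is to be left alone.
Things that resemble listed ones, but are neither listed nor needed, are in the scene too. What is shaped like the blade_tool but blue or turquoise is not meant.

How it is judged:
By the outcome, as a careful person would: the job done as asked, in the order asked, and still so for the second after the job is handed in, with the robot touching nothing.
It also fails if it takes over 45 s, if anything falls off the work surface, if the arm or the gripper's body presses on something with over 40 N, if the wrist force passes 120 N, or if a joint passes its speed limit or range.

## Working session

There is one attempt and no reset: what is moved stays moved. The work goes in short steps, Python scripts to look and compute and a tool call to move; the robot and the scene stay as the last step left them, time stands still between calls to the robot, and variables do not carry over. Pictures are saved under pics/ and viewed, at most 10 in all, crops included, and the job is handed in when it is done.

Besides the shell and the picture viewer there is one more tool, called after "Call:" as name([rows], argument=value, ...), one row to a line, values as JSON. carry_out: Moves the arm, as the interface text tells. Its arguments: {"type":"object","properties":{"deltas":{"type":"array"},"fingers":{"type":"number"},"force":{"type":"number"}},"required":["deltas"]}

```bash
mkdir -p pics; cat > h.py <<'E'
import numpy as np, cv2
from scipy.spatial.transform import Rotation as R
from rig import r, imaging
def tool():
    o=r.get_obs(); T=np.eye(4); T[:3,:3]=R.from_euler('xyz',o['ee_rot'],degrees=True).as_matrix(); T[:3,3]=o['tcp_pos']; return T
def shot(name):
    T=tool(); p=imaging.read_camera(name)
    p['wc']=np.linalg.inv(p['camera_from_world']) if name!='wrist' else T@p['T_tool_cam']
    return p
def ray(p,uv):
    K=p['K']; s0=np.array([(uv[0]-K[0,2])/K[0,0],(uv[1]-K[1,2])/K[1,1]]); s=s0.copy()
    for _ in range(30): s=s0/(1+p['k1']*(s@s))
    d=p['wc'][:3,:3]@np.array([s[0],s[1],1]); return p['wc'][:3,3],d/np.linalg.norm(d)
def onz(p,uv,z):
    o,d=ray(p,uv); return o+d*(z-o[2])/d[2]
def proj(p,X):
    c=np.linalg.inv(p['wc'])@np.append(X,1); s=c[:2]/c[2]; s=s*(1+p['k1']*(s@s)); return p['K'][:2,:2]@s+p['K'][:2,2]
def px(d): return np.array(d['xy'])*[640,400]
E
cat > a.py <<'E'
from h import *
print(r.get_obs())
Z=dict(blade_tool=.015,socket_tool=.015,meter_trimmer_slot=.067,vent_trimmer_rim=.067,tool_rack=0)
for n in ('top','side','wrist'):
    p=shot(n); cv2.imwrite(f'pics/{n}0.png',p['pixels']); print(n,p['wc'][:3,3].round(3))
    for l in Z:
        for f in (imaging.look_for,imaging.tip_of):
            for d in f(l,p)[:3]:
                print(l,f.__name__,round(d['conf'],2),px(d).round(1),onz(p,px(d),Z[l]).round(3))
E
python3 a.py
```

```text
{'t': 0.0, 'qpos': array([-69.60432847,  21.99051498,   2.51343607,  91.64971143,
        -1.02555517,  66.53284365,  -2.85842641]), 'joint_vel': array([-0.07450934,  0.03120227,  0.13096903, -0.07078426,  0.03092091,
        0.10503075,  0.0215744 ]), 'tau': array([ 1.29507962e-04, -4.33466005e+01,  1.02453891e+00, -2.49512547e+01,
        1.06810933e-02,  1.15245528e-02,  1.58383779e-05]), 'tcp_pos': array([0.28454042, 0.58335154, 0.22989881]), 'ee_rot': array([-1.79849700e+02,  8.76498497e-03,  1.54004222e+02]), 'wrist_force': array([ 0.58119142,  0.54641297, -0.2662238 ]), 'moment': array([ 0.01162051,  0.03971704, -0.01877533]), 'grip_force': 0.0, 'width': 0.08556175392735664}
top [0.284 0.218 1.235]
blade_tool call 0.96 [277.3 184. ] [0.455 0.272 0.015]
blade_tool call 0.78 [399.2 150.9] [ 0.543 -0.032  0.015]
blade_tool call 0.75 [235.4 125. ] [0.601 0.378 0.015]
blade_tool call 0.98 [256.2 280.4] [0.22  0.319 0.015]
blade_tool call 0.87 [277.2 189.4] [0.442 0.272 0.015]
blade_tool call 0.81 [235.2 129.5] [0.59  0.378 0.015]
socket_tool call 0.78 [236.1 167.6] [0.495 0.374 0.0
[... 839 characters left out ...]
l call 0.82 [282.  262.8] [0.497 0.31  0.015]
socket_tool call 0.88 [285.3 283.8] [0.49  0.371 0.015]
meter_trimmer_slot call 0.65 [226.7 209.6] [0.619 0.186 0.067]
meter_trimmer_slot call 0.73 [226.9 207.3] [0.62  0.177 0.067]
vent_trimmer_rim call 0.54 [228.1 190. ] [0.626 0.104 0.067]
vent_trimmer_rim call 0.52 [232.3 185.6] [0.618 0.084 0.067]
tool_rack call 0.59 [259.6 276.9] [0.543 0.333 0.   ]
tool_rack call 0.87 [260.9 291.2] [0.538 0.373 0.   ]
wrist [0.22  0.616 0.374]
blade_tool call 0.8 [ 48.8 226. ] [0.213 0.281 0.015]
blade_tool call 0.54 [136.7 396.7] [0.456 0.23  0.015]
blade_tool call 0.56 [ 86.7 206.5] [0.213 0.334 0.015]
tool_rack call 0.6 [235.8 358.8] [0.469 0.37  0.   ]
```

View pics/top0.png

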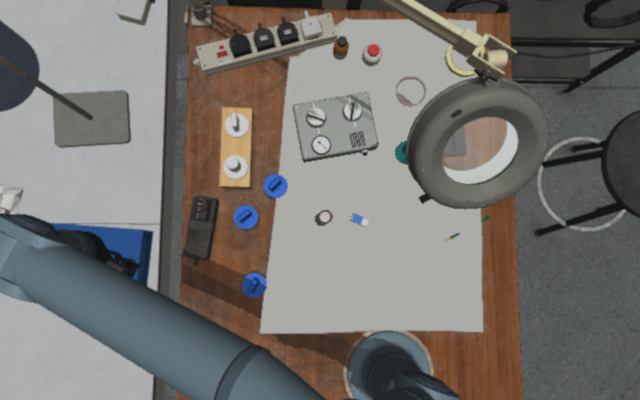

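View pics/side0.png

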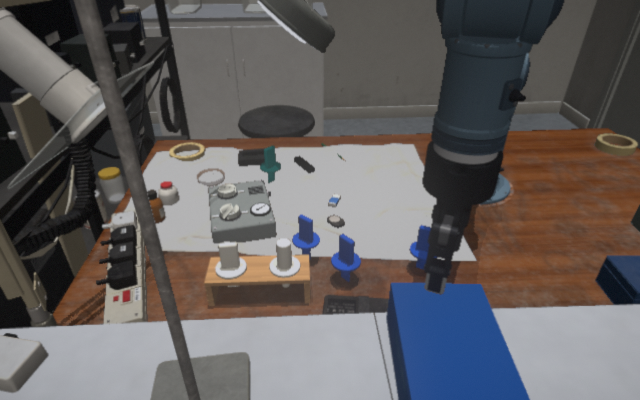

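The top view shows the rack at about (235,150). The white paddle tool is in the far hole at (235,125) and the round one is at (236,167). The meter is at (320,145), with its trimmer at (315,116) and the vent trimmer at (352,112). Next I'll take a close look with the wrist camera.

```bash
cat >> h.py <<'E'
def plan(pos,yaw,n,roll=180):
    """per-row fractions in tool axes for n rows; straight path with even yaw, tool z down"""
    T=tool(); G=np.eye(4); G[:3,:3]=R.from_euler('xyz',[roll,0,yaw],degrees=True).as_matrix(); G[:3,3]=pos
    rv=R.from_matrix(T[:3,:3].T@G[:3,:3]).as_rotvec(degrees=True)
    print('total shift mm (start tool axes)',(1000*T[:3,:3].T@(G[:3,3]-T[:3,3])).round(1),'rot',rv.round(2))
    for i in range(n):
        Ri=T[:3,:3]@R.from_rotvec(rv*i/n,degrees=True).as_matrix()
        print((np.r_[Ri.T@(G[:3,3]-T[:3,3])/n/.4,rv/n/45]).round(3).tolist())
E
python3 -c "
from h import *
plan([.53,.36,.33],180,8)"
```

```text
total shift mm (start tool axes) [-318.5  -94.1  -98.7] rot [  0.  -0. -26.]
[-0.1, -0.029, -0.031, 0.0, -0.0, -0.072]
[-0.098, -0.035, -0.031, 0.0, -0.0, -0.072]
[-0.096, -0.04, -0.031, 0.0, -0.0, -0.072]
[-0.093, -0.046, -0.031, 0.0, -0.0, -0.072]
[-0.09, -0.051, -0.031, 0.0, -0.0, -0.072]
[-0.087, -0.056, -0.031, 0.0, -0.0, -0.072]
[-0.084, -0.061, -0.031, 0.0, -0.0, -0.072]
[-0.08, -0.066, -0.031, 0.0, -0.0, -0.072]
```

Call:
carry_out([
  [[-0.1,-0.029,-0.031,0,0,-0.072],[-0.098,-0.035,-0.031,0,0,-0.072],[-0.096,-0.04,-0.031,0,0,-0.072],[-0.093,-0.046,-0.031,0,0,-0.072],[-0.09,-0.051,-0.031,0,0,-0.072],[-0.087,-0.056,-0.031,0,0,-0.072],[-0.084,-0.061,-0.031,0,0,-0.072],[-0.08,-0.066,-0.031,0,0,-0.072],[0,0,0,0,0,0],[0,0,0,0,0,0]],
], fingers=-1)

```text
t: 2.9
tcp_pos: [0.5293, 0.3604, 0.3303]
ee_rot: [180.0, -0.1, 179.9]
wrist_force: [-0.9, 0.8, 0.1]
width: 0.0855
grip_force: 0.0
```

```bash
cat > b.py <<'E'
from h import *
import sys
print(r.get_obs()['tcp_pos'],r.get_obs()['ee_rot'])
Z=dict(blade_tool=.015,socket_tool=.015,meter_trimmer_slot=.067,vent_trimmer_rim=.067,tool_rack=0)
p=shot('wrist'); cv2.imwrite(f'pics/{sys.argv[1]}.png',p['pixels']); print(p['wc'].round(3))
for l in Z:
    for f in (imaging.look_for,imaging.tip_of):
        for d in f(l,p)[:3]: print(l,f is imaging.tip_of,round(d['conf'],2),px(d).round(1),onz(p,px(d),Z[l]).round(3))
E
python3 b.py w1
```

```text
[0.52932292 0.36044362 0.33025424] [ 1.79959519e+02 -5.60586211e-02  1.79907867e+02]
[[ 0.001  0.958  0.287  0.457]
 [ 1.    -0.002  0.001  0.361]
 [ 0.001  0.287 -0.958  0.473]
 [ 0.     0.     0.     1.   ]]
blade_tool False 0.84 [253.6  85.4] [0.448 0.276 0.015]
blade_tool False 0.74 [330.1 206. ] [0.607 0.372 0.015]
blade_tool False 0.71 [ 13.1 163.7] [ 0.546 -0.058  0.015]
blade_tool True 0.79 [312.1  18.8] [0.372 0.349 0.015]
blade_tool True 0.77 [333.1 192. ] [0.587 0.376 0.015]
blade_tool True 0.69 [257.3  85.4] [0.448 0.28  0.015]
socket_tool False 0.7 [329.2 125.1] [0.497 0.37  0.015]
socket_tool True 0.74 [328.3 120.8] [0.492 0.369 0.015]
socket_tool True 0.38 [327.4 193. ] [0.588 0.368 0.015]
meter_trimmer_slot False 0.72 [115.3 235.5] [0.628 0.1   0.067]
meter_trimmer_slot False 0.62 [179.1 223.3] [0.612 0.183 0.067]
meter_trimmer_slot True 0.64 [177.6 224.7] [0.614 0.181 0.067]
vent_trimmer_rim False 0.68 [115.3 236.4] [0.63  0.099 0.067]
vent_trimmer_rim False 0.4 [331.4 158.3] [0.531 0.372 0.067]
vent_trimmer_rim True 0.71 [112.1 226.1] [0.616 0.098 0.067]
tool_rack False 0.64 [333.  162.3] [0.549 0.376 0.   ]
tool_rack True 0.86 [329.7 158.3] [0.543 0.371 0.   ]
tool_rack True 0.6 [111.2 222.9] [0.637 0.054 0.   ]
tool_rack True 0.22 [179.8 226.7] [0.643 0.154 0.   ]
```

View pics/w1.png

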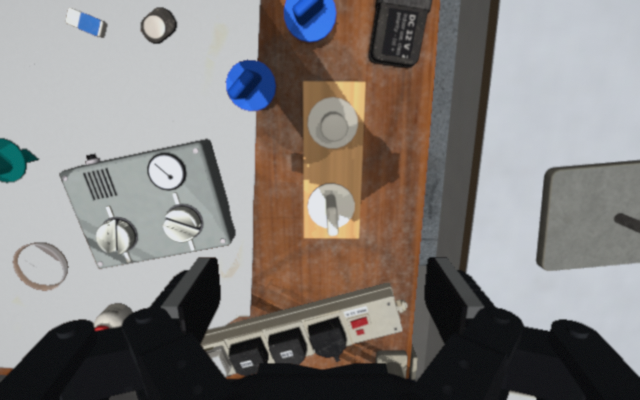

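The wrist view shows the paddle tool at (330,208), with its handle lying along image-vertical (world x). The meter is at (166,172), its trimmer at (182,222), and the vent trimmer at (115,235). I'll make metric crops next.

```bash
cat >> h.py <<'E'
def ortho(p,c,z,half=.045,n=400):
    """top view at height z, image right=+y, down=+x"""
    g=np.linspace(-half,half,n); M=np.array([[proj(p,[c[0]+a,c[1]+b,z]) for b in g] for a in g],np.float32)
    return cv2.remap(p['pixels'],M[...,0],M[...,1],cv2.INTER_CUBIC)
def grid(im,half=.045):
    n=len(im)
    for k in range(-4,5):
        v=int(n/2+k*.01/half*n/2); cv2.line(im,(v,0),(v,n),(0,0,255) if k==0 else (0,200,255),1); cv2.line(im,(0,v),(n,v),(0,0,255) if k==0 else (0,200,255),1)
    return im
E
python3 - <<'E'
from h import *
p=shot('wrist')
a=grid(ortho(p,[.587,.372],.120)); b=grid(ortho(p,[.614,.182],.067))
cv2.imwrite('pics/o1.png',np.hstack([a,b]))
E
```

```text
(no output)
```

View pics/o1.png

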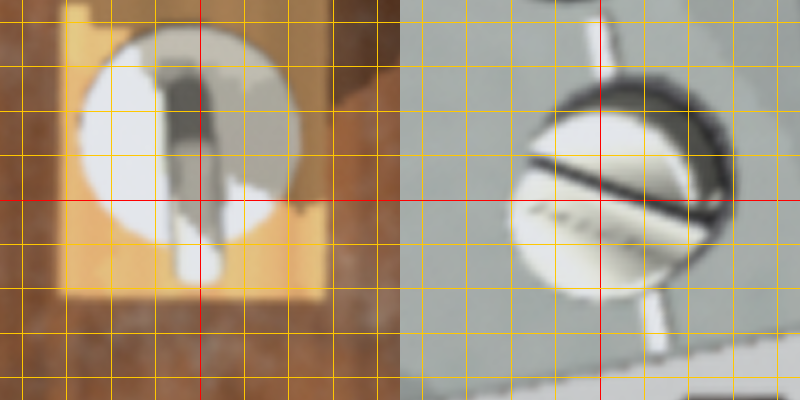

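The tool is at about (0.590, 0.371) with yaw near 3.4°. The trimmer is at (0.615, 0.183), its slot at about 70.6° and the ridges at about 11.7°, so it needs roughly 59° clockwise.

```bash
python3 -c "
from h import *
print(r.get_obs()['qpos'])
plan([.59,.371,.175],183.4,4)"
```

```text
[-44.23188418  17.2284077    8.03112686  86.24672828  -2.43676688
  76.69679769  53.92813989]
total shift mm (start tool axes) [-60.1  11.1 155.5] rot [-0.   -0.   -3.48]
[-0.038, 0.007, 0.097, -0.0, -0.0, -0.019]
[-0.038, 0.006, 0.097, -0.0, -0.0, -0.019]
[-0.038, 0.006, 0.097, -0.0, -0.0, -0.019]
[-0.038, 0.005, 0.097, -0.0, -0.0, -0.019]
```

Call:
carry_out([
  [[-0.038,0.007,0.097,0,0,-0.019],[-0.038,0.006,0.097,0,0,-0.019],[-0.038,0.006,0.097,0,0,-0.019],[-0.038,0.005,0.097,0,0,-0.019],[0,0,0,0,0,0],[0,0,0,0,0,0]],
])

```text
t: 4.25
tcp_pos: [0.5908, 0.3713, 0.1764]
ee_rot: [179.9, 0.1, -176.7]
wrist_force: [0.0, -0.4, 0.7]
width: 0.085
grip_force: 0.0
```

```bash
python3 - <<'E'
from h import *
T=tool(); print(T[:3,3].round(4),r.get_obs()['ee_rot'])
p=shot('wrist'); q=shot('side')
a=grid(ortho(p,[.59,.371],.120)); 
u=proj(q,[.59,.371,.12]).astype(int); b=cv2.resize(q['pixels'][u[1]-50:u[1]+50,u[0]-50:u[0]+50],(400,400),interpolation=cv2.INTER_CUBIC)
cv2.circle(b,(200,200),3,(0,0,255),1)
cv2.imwrite('pics/o2.png',np.hstack([a,b]))
E
```

```text
[0.5908 0.3713 0.1764] [ 1.79948568e+02  5.36064556e-02 -1.76667947e+02]
```

View pics/o2.png

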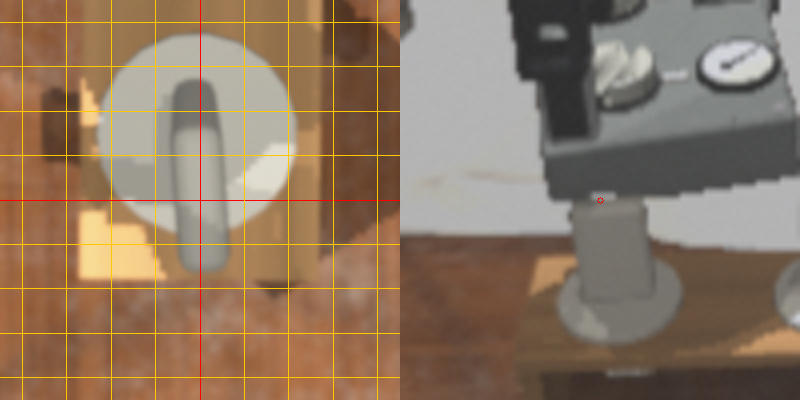

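The wrist crop shows the paddle centred under the gripper, within 1 mm and at about 3°. Next: descend and grip.

Call:
carry_out([
  [[0.003,0,0.08,0,0,0],[0,0,0.08,0,0,0],[0,0,0.08,0,0,0],[0,0,0,0,0,0],[0,0,0,0,0,0]],
])

```text
t: 4.97
tcp_pos: [0.5906, 0.3719, 0.0819]
ee_rot: [179.9, 0.2, -176.6]
wrist_force: [0.3, 0.8, 0.8]
width: 0.0853
grip_force: 0.0
```

Call:
carry_out([
  [[0,0,0,0,0,0],[0,0,0,0,0,0],[0,0,0,0,0,0],[0,0,0,0,0,0],[0,0,0,0,0,0],[0,0,0,0,0,0],[0,0,0,0,0,0],[0,0,0,0,0,0]],
], fingers=1, force=80)

```text
t: 5.98
tcp_pos: [0.5896, 0.3709, 0.0796]
ee_rot: [180.0, 0.0, -176.7]
wrist_force: [0.3, -0.2, 2.9]
width: 0.0114
grip_force: 78.3
```

Call:
carry_out([
  [[0,0,-0.06,0,0,0],[0,0,-0.06,0,0,0],[0,0,-0.06,0,0,0],[0,0,-0.06,0,0,0],[0,0,0,0,0,0],[0,0,0,0,0,0]],
])

```text
t: 6.72
tcp_pos: [0.5883, 0.3701, 0.1736]
ee_rot: [-179.9, -0.1, -176.7]
wrist_force: [0.0, 0.0, -1.0]
width: 0.0111
grip_force: 78.1
```

```bash
python3 -c "
from h import *
o=r.get_obs(); print(o['tcp_pos'],o['width'],o['grip_force'])
plan([.6147,.1833,.175],250.6,8)"
```

```text
[0.58833123 0.37009494 0.17356985] 0.011146680958273734 78.09953212738037
total shift mm (start tool axes) [ -15.4 -188.    -1.2] rot [ 1.000e-02 -1.700e-01 -6.726e+01]
[-0.005, -0.059, -0.0, 0.0, -0.0, -0.187]
[0.004, -0.059, -0.0, 0.0, -0.0, -0.187]
[0.012, -0.058, -0.0, 0.0, -0.0, -0.187]
[0.021, -0.055, -0.0, 0.0, -0.0, -0.187]
[0.029, -0.052, -0.0, 0.0, -0.0, -0.187]
[0.036, -0.047, -0.0, 0.0, -0.0, -0.187]
[0.042, -0.041, -0.0, 0.0, -0.0, -0.187]
[0.048, -0.035, -0.0, 0.0, -0.0, -0.187]
```

Call:
carry_out([
  [[-0.005,-0.059,0,0,0,-0.187],[0.004,-0.059,0,0,0,-0.187],[0.012,-0.058,0,0,0,-0.187],[0.021,-0.055,0,0,0,-0.187],[0.029,-0.052,0,0,0,-0.187],[0.036,-0.047,0,0,0,-0.187],[0.042,-0.041,0,0,0,-0.187],[0.048,-0.035,0,0,0,-0.187],[0,0,0,0,0,0],[0,0,0,0,0,0]],
])

```text
t: 7.98
tcp_pos: [0.6149, 0.1845, 0.1741]
ee_rot: [179.9, -0.0, -109.4]
wrist_force: [0.0, 1.0, -0.7]
width: 0.011
grip_force: 77.8
```

```bash
python3 - <<'E'
from h import *
o=r.get_obs();T=tool(); print(T[:3,3].round(4),o['ee_rot'],o['qpos'])
p=shot('wrist'); q=shot('side'); t=shot('top')
a=grid(ortho(p,[.615,.183],.067)) 
u=proj(q,[.615,.183,.08]).astype(int); b=cv2.resize(q['pixels'][u[1]-50:u[1]+50,u[0]-50:u[0]+50],(400,400),interpolation=cv2.INTER_CUBIC)
for X in ([.615,.183,.067],np.r_[T[:2,3],T[2,3]-.0646]):
    w=(proj(q,X)-u+50)*4; cv2.circle(b,(int(w[0]),int(w[1])),3,(0,0,255),1)
cv2.imwrite('pics/o3.png',np.hstack([a,b]))
for n,pp in(('wrist',p),('side',q),('top',t)):
  for l,z in(('meter_trimmer_slot',.067),('blade_tool',T[2,3]-.0646)):
    for d in imaging.tip_of(l,pp)[:3]: print(n,l,round(d['conf'],2),px(d).round(1),onz(pp,px(d),z).round(4))
E
```

```text
[0.6149 0.1845 0.1741] [ 1.79869376e+02 -2.44442426e-03 -1.09405876e+02] [-18.28212218  24.24101185  -2.63026079  95.4202095    1.14630527
  60.46782535 139.34644837]
wrist meter_trimmer_slot 0.78 [321.3 196. ] [0.6164 0.1852 0.067 ]
wrist blade_tool 0.97 [602.7 243.9] [0.4486 0.2658 0.1095]
wrist blade_tool 0.94 [521.6 208.7] [0.4959 0.2232 0.1095]
wrist blade_tool 0.73 [325.1 212.9] [0.6136 0.1845 0.1095]
side meter_trimmer_slot 0.84 [227.6 207.1] [0.6181 0.1762 0.067 ]
side blade_tool 0.91 [230.1 195.5] [0.6055 0.1952 0.1095]
side blade_tool 0.79 [346.6 275.7] [0.3829 0.4541 0.1095]
side blade_tool 0.68 [419.9 265.7] [0.256  0.4363 0.1095]
top meter_trimmer_slot 0.6 [311.7 115.9] [0.6139 0.1902 0.067 ]
top blade_tool 0.97 [253.8 280.5] [0.2245 0.3166 0.1095]
top blade_tool 0.73 [247.9 219.6] [0.3601 0.3328 0.1095]
top blade_tool 0.59 [315.3 113.5] [0.6077 0.1828 0.1095]
```

View pics/o3.png

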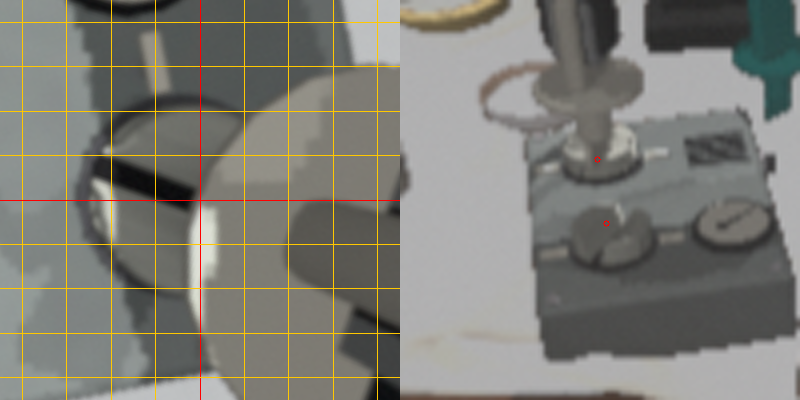

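The blade hangs above the meter trimmer. The slot in the crop is at about 69–70°, and both estimates of the centre agree to within about 2 mm. Inserting it gently.

Call:
carry_out([
  [[0,0,0.028,0,0,0],[0,0,0.028,0,0,0],[0,0,0.028,0,0,0],[0,0,0.028,0,0,0],[0,0,0,0,0,0],[0,0,0,0,0,0]],
])

```text
t: 9.18
tcp_pos: [0.6161, 0.1834, 0.1306]
ee_rot: [-180.0, 0.0, -109.3]
wrist_force: [-0.1, 0.4, -0.2]
width: 0.0108
grip_force: 77.8
```

Call:
carry_out([
  [[0,0,0.005,0,0,0],[0,0,0.005,0,0,0],[0,0,0.005,0,0,0],[0,0,0,0,0,0],[0,0,0,0,0,0]],
])

```text
t: 9.8
tcp_pos: [0.6159, 0.1832, 0.1245]
ee_rot: [180.0, -0.0, -109.3]
wrist_force: [0.4, -0.1, -1.1]
width: 0.0111
grip_force: 77.8
```

Call:
carry_out([
  [[0,0,0.005,0,0,0],[0,0,0.004,0,0,0],[0,0,0,0,0,0],[0,0,0,0,0,0]],
])

```text
t: 10.3
tcp_pos: [0.6159, 0.1833, 0.1209]
ee_rot: [180.0, -0.0, -109.3]
wrist_force: [0.6, -0.3, -1.6]
width: 0.011
grip_force: 77.8
```

Call:
carry_out([
  [[0,0,0,0,0,0.13],[0,0,0,0,0,0.13],[0,0,0,0,0,0.13],[0,0,0,0,0,0.13],[0,0,0,0,0,0.13],[0,0,0,0,0,0]],
])

```text
t: 11.05
tcp_pos: [0.6157, 0.1837, 0.1209]
ee_rot: [180.0, 0.0, -138.5]
wrist_force: [-0.3, 0.5, -2.1]
width: 0.0113
grip_force: 77.9
```

```bash
python3 - <<'E'
from h import *
print(r.get_obs()['moment'])
E
```

```text
[0.10873362 0.05277727 0.03012186]
```

Call:
carry_out([
  [[0,0,0,0,0,0.13],[0,0,0,0,0,0.13],[0,0,0,0,0,0.13],[0,0,0,0,0,0.13],[0,0,0,0,0,0.13],[0,0,0,0,0,0]],
])

```text
t: 11.8
tcp_pos: [0.6162, 0.1831, 0.121]
ee_rot: [-180.0, 0.0, -167.7]
wrist_force: [-0.0, 0.2, -0.5]
width: 0.0111
grip_force: 77.8
```

```bash
python3 - <<'E'
from h import *
o=r.get_obs(); print(o['moment'],o['ee_rot'],o['tcp_pos'])
p=shot('wrist'); q=shot('side')
a=grid(ortho(p,[.615,.183],.067)) 
u=proj(q,[.615,.183,.08]).astype(int); b=cv2.resize(q['pixels'][u[1]-50:u[1]+50,u[0]-50:u[0]+50],(400,400),interpolation=cv2.INTER_CUBIC)
cv2.imwrite('pics/o4.png',np.hstack([a,b]))
E
```

```text
[-0.12743384 -0.22988302  0.08652957] [-1.79966487e+02  3.89106036e-02 -1.67691967e+02] [0.61621574 0.18306187 0.12095633]
```

View pics/o4.png

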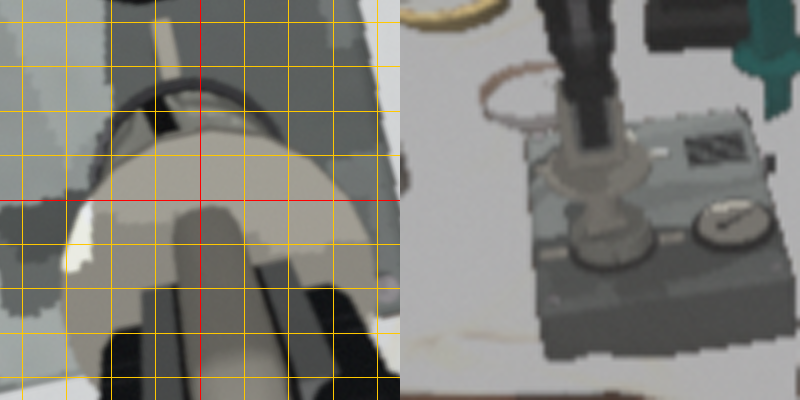

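The trimmer has followed: its slot end is at (158,115), a little anticlockwise of the ridge at (165,50). That fits the play lag. I'll turn 6° more, then lift out and look.

Call:
carry_out([
  [[0,0,0,0,0,0.07],[0,0,0,0,0,0.065],[0,0,0,0,0,0],[0,0,0,0,0,0],[0,0,0,0,0,-0.07],[0,0,0,0,0,0],[0,0,-0.04,0,0,0],[0,0,-0.05,0,0,0],[0,0,-0.06,0,0,0]],
])

```text
t: 13.02
tcp_pos: [0.6159, 0.1838, 0.1829]
ee_rot: [180.0, 0.0, -170.8]
wrist_force: [-0.0, 0.6, -1.3]
width: 0.0113
grip_force: 78.0
```

```bash
python3 -c "
from h import *
plan([.59,.32,.22],183.4,4)"
```

```text
total shift mm (start tool axes) [  3.7 138.6 -37. ] rot [0.04 0.04 5.85]
[0.002, 0.087, -0.023, 0.0, 0.0, 0.032]
[0.005, 0.087, -0.023, 0.0, 0.0, 0.032]
[0.007, 0.086, -0.023, 0.0, 0.0, 0.032]
[0.009, 0.086, -0.023, 0.0, 0.0, 0.032]
```

Call:
carry_out([
  [[0.002,0.087,-0.023,0,0,0.032],[0.005,0.087,-0.023,0,0,0.032],[0.007,0.086,-0.023,0,0,0.032],[0.009,0.086,-0.023,0,0,0.032],[0,0,0,0,0,0],[0,0,0,0,0,0]],
])

```text
t: 13.78
tcp_pos: [0.59, 0.319, 0.2188]
ee_rot: [-180.0, 0.1, -176.5]
wrist_force: [0.5, -0.9, -1.1]
width: 0.0109
grip_force: 78.0
```

```bash
python3 - <<'E'
from h import *
o=r.get_obs(); print(o['ee_rot'],o['tcp_pos'])
p=shot('wrist')
a=ortho(p,[.615,.183],.067); a2=ortho(p,[.615,.183],.054)
cv2.imwrite('pics/o5.png',np.hstack([grid(a.copy()),a2]))
E
```

```text
[-1.79981738e+02  7.23509643e-02 -1.76516795e+02] [0.59004833 0.31903481 0.21882593]
```

View pics/o5.png

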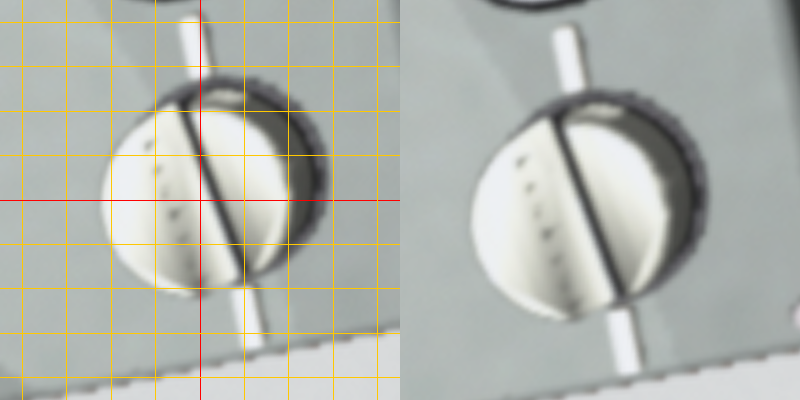

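The crop shows the slot edge running from (184,110) to (243,280), about 19°. The ridges run from (195,48) to (247,318), about 11°. The blade's play at that depth was larger than expected. I'll fit the lines numerically, then reinsert and turn the rest.

```bash
cat > ang.py <<'E'
from h import *
o=r.get_obs(); print(o['ee_rot'],o['tcp_pos'])
p=shot('wrist'); g=cv2.cvtColor(ortho(p,[.615,.183],.067),cv2.COLOR_BGR2GRAY).astype(float)
cv2.imwrite('pics/g.png',g)
def fit(rows,win,dark,a,c0):
    P=[]
    for v in rows:
        c=int(c0+np.tan(np.radians(a))*(v-200)); s=g[v,c-win:c+win]
        if dark: w=np.clip(np.median(s)-30-s,0,None)
        else: w=np.clip(s-np.median(s)-15,0,None)
        if w.sum()>0: P.append((v,c-win+(w*np.arange(2*win)).sum()/w.sum()))
    P=np.array(P); f=np.polyfit(P[:,0],P[:,1],1); f=np.polyfit(*P[np.abs(np.polyval(f,P[:,0])-P[:,1])<4].T,1)
    return np.degrees(np.arctan(f[0])),np.polyval(f,200),len(P)
import sys
print('ridges',fit([*range(25,70),*range(300,340)],18,0,11,223))
for a in map(float,sys.argv[1:]): print('slot line',fit(range(135,265),14,1,a,215))
E
python3 ang.py 15 19; python3 -c "
from h import *
plan([.6155,.1835,.165],199,4)"
```

```text
[-1.79941685e+02  4.32609906e-02 -1.76622019e+02] [0.59032404 0.31781418 0.21834147]
ridges (np.float64(11.204265560124329), np.float64(224.84866183799932), 85)
slot line (np.float64(20.669369444744746), np.float64(218.38974692678477), 130)
slot line (np.float64(21.40228225918843), np.float64(218.7794296844314), 130)
total shift mm (start tool axes) [ -17.2 -135.    53.2] rot [-7.000e-02  1.000e-02 -1.568e+01]
[-0.011, -0.084, 0.033, -0.0, 0.0, -0.087]
[-0.005, -0.085, 0.033, -0.0, 0.0, -0.087]
[0.001, -0.085, 0.033, -0.0, 0.0, -0.087]
[0.007, -0.085, 0.033, -0.0, 0.0, -0.087][ WARN:0@11.012] global loadsave.cpp:1063 imwrite_ Unsupported depth image for selected encoder is fallbacked to CV_8U.
```

Call:
carry_out([
  [[-0.011,-0.084,0,0,0,-0.087],[-0.005,-0.085,0.033,0,0,-0.087],[0.001,-0.085,0.033,0,0,-0.087],[0.007,-0.085,0.033,0,0,-0.087],[0,0,0.033,0,0,0],[0,0,0,0,0,0],[0,0,0,0,0,0]],
])

```text
t: 14.75
tcp_pos: [0.6148, 0.1877, 0.1652]
ee_rot: [179.9, 0.0, -160.8]
wrist_force: [-0.1, 0.2, -1.5]
width: 0.0113
grip_force: 78.0
```

Call:
carry_out([
  [[0,0,0.028,0,0,0],[0,0,0.028,0,0,0],[0,0,0.028,0,0,0],[0,0,0.015,0,0,0],[0,0,0.01,0,0,0],[0,0,0,0,0,0],[0,0,0,0,0,0]],
])

```text
t: 15.62
tcp_pos: [0.6152, 0.1848, 0.1213]
ee_rot: [-179.9, -0.0, -160.9]
wrist_force: [1.8, -3.3, -0.9]
width: 0.0111
grip_force: 77.9
```

Call:
carry_out([
  [[0,-0.004,0,0,0,0],[0,0,0,0,0,0.125],[0,0,0,0,0,0.125],[0,0,0,0,0,0.125],[0,0,0,0,0,0.12],[0,0,0,0,0,0],[0,0,0,0,0,0]],
])

```text
t: 16.5
tcp_pos: [0.6155, 0.1831, 0.1213]
ee_rot: [-179.9, -0.0, 176.9]
wrist_force: [-1.0, -4.1, 0.1]
width: 0.0105
grip_force: 78.1
```

Call:
carry_out([
  [[0,0,0,0,0,-0.1],[0,0,-0.04,0,0,0],[0,0,-0.05,0,0,0],[0,0,-0.06,0,0,0],[0,0.087,-0.04,0,0,-0.02],[0,0.087,-0.025,0,0,-0.02],[-0.005,0.086,-0.02,0,0,-0.02],[-0.005,0.086,-0.02,0,0,0],[0,0,0,0,0,0],[0,0,0,0,0,0]],
])

```text
t: 17.75
tcp_pos: [0.613, 0.3233, 0.2246]
ee_rot: [180.0, 0.1, -175.9]
wrist_force: [0.6, -0.4, -1.1]
width: 0.011
grip_force: 78.2
```

```bash
python3 ang.py 9 11 13 2>/dev/null; python3 - <<'E'
import cv2,numpy as np
cv2.imwrite('pics/o6.png',cv2.resize(cv2.imread('pics/g.png'),(600,600),interpolation=cv2.INTER_CUBIC))
E
```

```text
[ 1.79955131e+02  7.49565013e-02 -1.75901965e+02] [0.61298913 0.32332152 0.22456678]
ridges (np.float64(11.131179962368424), np.float64(223.0411604218939), 85)
slot line (np.float64(12.222215305637517), np.float64(215.5459644194762), 130)
slot line (np.float64(12.221974162633357), np.float64(215.54586449900032), 130)
slot line (np.float64(12.221974162633357), np.float64(215.54586449900032), 130)
```

View pics/o6.png

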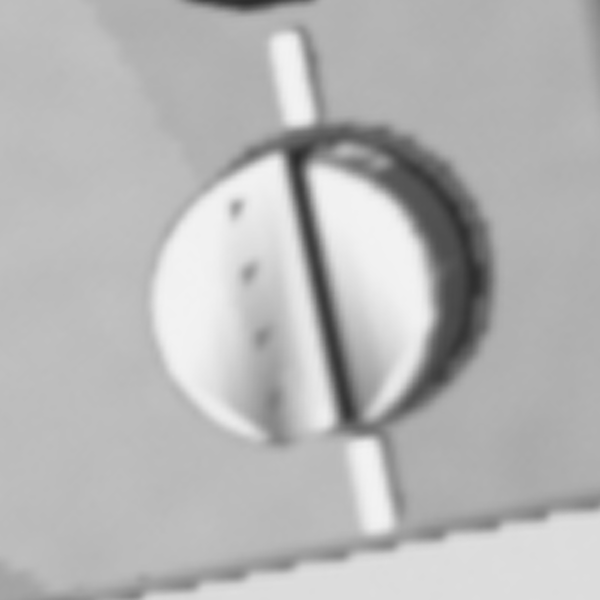

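The slot is at 12.2° and the ridges at 11.1°, so they line up within about 1°. Now the tool goes back.

```bash
python3 -c "
from h import *
plan([.5898,.371,.18],183.4,4)"
```

```text
total shift mm (start tool axes) [20.  50.7 44.1] rot [-0.01  0.04  0.59]
[0.013, 0.032, 0.028, -0.0, 0.0, 0.003]
[0.013, 0.032, 0.028, -0.0, 0.0, 0.003]
[0.013, 0.032, 0.028, -0.0, 0.0, 0.003]
[0.013, 0.032, 0.028, -0.0, 0.0, 0.003]
```

Call:
carry_out([
  [[0.013,0.032,0.028,0,0,0.003],[0.013,0.032,0.028,0,0,0.003],[0.013,0.032,0.028,0,0,0.003],[0.013,0.032,0.028,0,0,0.003],[0,0,0,0,0,0],[0,0,0,0,0,0],[0,0,0,0,0,0],[0,0,0,0,0,0]],
])

```text
t: 18.8
tcp_pos: [0.5896, 0.3718, 0.1792]
ee_rot: [180.0, 0.1, -176.6]
wrist_force: [-0.5, 0.5, -0.8]
width: 0.0108
grip_force: 78.2
```

```bash
python3 -c "
from h import *
plan([.5898,.371,.0815],183.4,5)"
```

```text
total shift mm (start tool axes) [-0.  -0.8 97.7] rot [0.01 0.07 0.04]
[-0.0, -0.0, 0.049, 0.0, 0.0, 0.0]
[-0.0, -0.0, 0.049, 0.0, 0.0, 0.0]
[-0.0, -0.0, 0.049, 0.0, 0.0, 0.0]
[-0.0, -0.0, 0.049, 0.0, 0.0, 0.0]
[-0.0, -0.0, 0.049, 0.0, 0.0, 0.0]
```

Call:
carry_out([
  [[0,-0.002,0.045,0,0,0],[0,0,0.045,0,0,0],[0,0,0.045,0,0,0],[0,0,0.045,0,0,0],[0,0,0.045,0,0,0],[0,0,0.02,0,0,0],[0,0,0,0,0,0],[0,0,0,0,0,0],[0,0,0,0,0,0]],
])

```text
t: 19.92
tcp_pos: [0.589, 0.3718, 0.0806]
ee_rot: [180.0, 0.0, -176.5]
wrist_force: [0.2, 1.4, -0.0]
width: 0.0115
grip_force: 78.3
```

Call:
carry_out([
  [[0,0,0,0,0,0],[0,0,0,0,0,0],[0,0,0,0,0,0],[0,0,0,0,0,0],[0,0,0,0,0,0],[0,0,0,0,0,0],[0,0,0,0,0,0],[0,0,0,0,0,0]],
], fingers=-1)

```text
t: 20.92
tcp_pos: [0.5888, 0.3717, 0.0805]
ee_rot: [180.0, -0.0, -176.5]
wrist_force: [0.2, 0.1, -0.0]
width: 0.0855
grip_force: 0.0
```

Call:
carry_out([
  [[0,0,-0.05,0,0,0],[0,0,-0.1,0,0,0],[0,0,-0.12,0,0,0],[0,0,-0.12,0,0,0],[0.05,0,-0.12,0,0,0],[0.05,0,-0.1,0,0,0],[0.05,0,0,0,0,0],[0,0,0,0,0,0],[0,0,0,0,0,0]],
])

```text
t: 22.05
tcp_pos: [0.5293, 0.3675, 0.3245]
ee_rot: [-180.0, 0.0, -176.5]
wrist_force: [-0.3, -1.0, 0.0]
width: 0.0853
grip_force: 0.0
```

```bash
python3 - <<'E'
from h import *
o=r.get_obs(); print(o['tcp_pos'],o['width'],o['t'])
p=shot('wrist'); q=shot('side')
u=proj(q,[.56,.3,.08]).astype(int); b=cv2.resize(q['pixels'][u[1]-65:u[1]+65,u[0]-65:u[0]+65],(400,400),interpolation=cv2.INTER_CUBIC)
cv2.imwrite('pics/o7.png',np.hstack([cv2.resize(p['pixels'][:,120:520],(400,400)),b]))
E
```

```text
[0.52929177 0.36754767 0.32448392] 0.0852878776355835 22.05
```

View pics/o7.png

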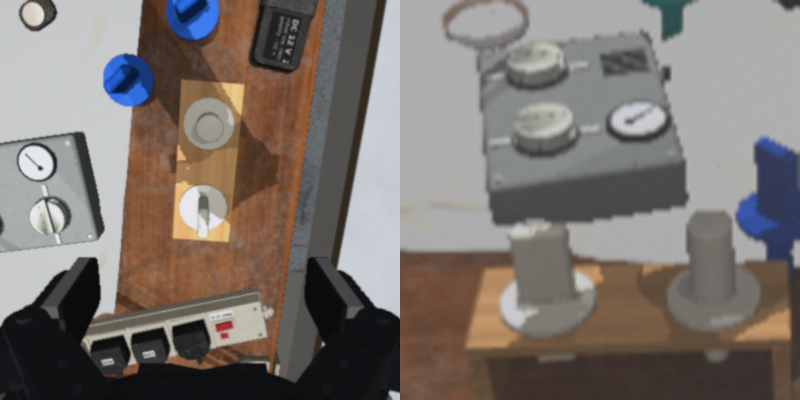

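The paddle tool stands upright in its hole (left (203,210), right (547,270)). The meter trimmer's slot lines up with its ridges at left (48,215), and the gripper is clear.

```bash
python3 -c "
from h import *
print(r.job_done())"
```

```text
the job is handed in; nothing more can be done
None
```

I turned the meter trimmer clockwise until its slot was within about 1° of the index ridges and put the blade tool back upright in its original hole; the job was handed in at about 22 s, with no verdict returned.

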